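# Set the gel power supply's ball dial and start the run

## Task

Turn the blue ball dial on the gel power supply until its white pointer points at the green marker on the ring around it, then press the green start button and let it come back up. Leave the red stop button alone and do not disturb the tube rack and the tip box standing beside it.

Things in the scene. Friction and masses are not known exactly. Their poses are not given: they have to be found in the camera images.
- console: Gel power supply fixed to the bench: grey wedge case 200 mm deep (x), 310 wide (y), 147 high at the back, 35 at the front edge; a white panel sloping 35 degrees faces the robot. Origin: centre of the underside; x to its back, y to its left seen from the robot, z up. Panel normal (= dial axis), outward: (-0.574, 0, 0.819) in these axes; panel centre at (-20, 0, 91) mm.
- dial_ball (a point): Centre of the dial's polished blue ball, 52 mm across, on the dial's axis, 55 mm out from the panel. It sits on a 20 mm thick steel neck over a flat black disc (90 mm across, top 11 mm out from the panel). Smooth (friction about 0.18): slips unless gripped across its widest part, where some 40 N holds well. The dial turns against about 0.22 N m and stays where left.
- pointer_tip (a point): Point just beyond the end of the white pointer line on the black disc, 50 mm from the dial's axis, about 9 mm out from the panel; it turns with the dial.
- mark_tip (a point): Middle of the green marker block (16 mm wide, 21 mm long) on the grey ring around the disc, 50 mm from the dial's axis, at the pointer tip's height. The ring is part of the panel and is not touched.
- dial (a joint): Angle of the ball dial, rad. At 0 the pointer points down-slope to the robot; it grows as the dial is turned clockwise as seen facing the panel. Range -0.1 to 3.0.
- mark (a joint): Angle of the green marker in the same sense and from the same zero as the dial: dial = mark means the pointer is on the marker. Always clockwise of the pointer at the start.
- start_top (a point): Centre of the face of the green start button: 32 mm across, 112 mm to the left (+y of the console) of the panel's centre, pressed in along the panel's inward normal, on a low black housing.
- start (a joint): How far the green start button is pressed in, m: 0 out, 0.006 fully in. Sprung, 5 N at full travel; it comes back when released. A press of about 4 mm or more registers.
- stop (a joint): How far the red stop button is pressed in, m. Same make as the start button, 112 mm to the right (-y of the console) of the panel's centre.
- tube_rack: Loose black foam tube rack with green caps, 90 x 120 x 62 mm, origin at the centre of its underside. Leave alone.
- tip_box: Loose orange and red tip box, 85 x 120 x 48 mm, origin at the centre of its underside. Leave alone.

How it is judged:
By the outcome, as a careful person would: the job done as asked, in the order asked, and still so for the second after the job is handed in, with the robot touching nothing.
It also fails if it takes over 64 s, if anything falls off the work surface, if the arm or the gripper's body presses on something with over 40 N, if the wrist force passes 120 N, or if a joint passes its speed limit or range.

## Robot

A 7-joint arm with a two-finger parallel gripper is mounted at the origin on the work surface. World frame = base frame: x ahead of the robot, y to its left, z up, the work surface at z = 0. Lengths are in m, angles in rad, forces in N, time in s.
With the tool pointing down it reaches from about 0.425 to 0.825 m from the base axis. Payload 3.6 kg.
Tool frame: the origin (TCP) lies midway between the tips of the shut fingers; the grasp point (between the pads) lies 19 mm behind it; z points along the fingers, y is the line along which they close (so a half turn about z gives the same grasp; the last joint's range is limited). The gripper opens to 85 mm and grips with 20 to 120 N. Pads are 22 mm wide; open, the fingers measure 114 mm over their backs; the gripper's body (76 mm by 85 mm) begins 54 mm behind the grasp point. The pads swing forward as they close: fully open they stand 13 mm farther back than shut.
Start: joints at [-1.337, 0.615, -0.013, 1.423, 0.008, 1.103, -0.04], TCP at [0.168, 0.628, 0.231] pointing down, gripper open.
Joint ranges: [-3.12, 3.12], [-0.3, 2.06], [-1.34, 1.32], [0.26, 2.42], [-1.36, 4.5], [0.01, 1.98], [-2.84, 2.84]. Speed limits (rad/s): [2.79, 2.79, 3.14, 3.14, 3.14, 3.14, 3.14].

## Interface

Orientations are given as a unit quaternion [x, y, z, w].
In Python, from rig import manip gives the robot as it stands.
- The arm moves only by the shell command python3 -m jog 'ROWS' [FORCE]. ROWS is JSON, a list that holds one entry, the list of rows, each a list of 7 numbers: the turn, a rotation vector about the tool's x, y, z in rad, then the shift along the tool's x, y, z in m, then the opening in per cent of the stroke, from 0 (shut) to 100 (fully open). In form: [[[wx, wy, wz, tx, ty, tz, hand], ...]]. A call has 1 to 5 rows; each row shifts and turns the commanded pose from where the row before left it, along the tool's axes as they then stand; what a row does not reach is not made up. A row lasts 1/12 s, in which the tool goes at most 41.7 mm and 7.16 degrees, less where a joint would pass 70% of its speed; a pose out of reach is approached as far as the arm can. A call with a gripper value outside its range is refused whole. The fingers move at their own pace and stop on an object; FORCE is the grip in N (left out, the last holds). Time passes only in rows, so rows that do not move let the fingers close. It gives the time, the measured TCP pose, the force, the opening and the grip force at its end, in the units of the state.
- manip.state(): the state, without advancing time (a new reading comes with each control period).
- manip.camera(name): name is "side" or "top" or "wrist"; returns a dict with "frame" (384x512x3 uint8, blue, green, red), "z_map" (384x512 float32, m along the optical axis (not along the pixel's ray), 0 where there is no reading), "K" (3x3 intrinsics, pixels), "T" (4x4, takes a point from camera to world coordinates). Camera axes: x right, y up, looking along -z (the intrinsics and any distortion apply to the point x, -y, -z); pixel columns grow to the right and rows downward; lengths in m; the calibration is good to about 2 mm. A picture is of the moment at which its call begins.
- manip.hand_in(): hands the job in; it is judged then, once.
Trained networks look in a picture, given as the dict that the camera call returned (one of the last four; its "shot" number tells which), for a name from the list of things; names that differ only in an ending like _2 or _b are one class to them, and where a whole thing is asked for, a point or a joint stands for the part that bears it (a point fixed in the world has none). Each returns a list of dicts, best first, with "confidence" (0 to 1); they miss things now and then, are a little off and sometimes report something else, mostly with a low value. They report only what shows in the picture. A call takes as long as a camera call.
- manip.look_for(picture, target): "xy" ([column, row] in pixels, amid what is visible of it).
- manip.pinpoint(picture, target): "xy" ([column, row] in pixels: a listed point, or the origin of a listed thing).
The state is a dict: "clock": time; "joint_pos": joint angles; "joint_velocities": joint speeds; "joint_efforts": joint torques, N m; "position": TCP position; "orientation": TCP orientation; "ft_force": force on the tool from outside, world axes, zero at the start; "moment": the same for the moment, N m; "gripper_width": opening from 0.0 (shut) to 1.0 (fully open); "grip_force": force on a finger pad.
Only numpy, scipy, OpenCV 4.12 (cv2) and the standard library are available. Lean on these libraries where they do the work, as an engineer would, in place of code of your own. Each camera call takes 0.05 s, during which the arm holds its last target. There are 200 camera calls.

## Working session

There is one attempt and no reset: what is moved stays moved. The work goes in short steps, Python scripts to look and compute and a shell command to move; the robot and the scene stay as the last step left them, time stands still between calls to the robot, and variables do not carry over. Pictures are saved under pics/ and viewed, at most 10 in all, crops included, and the job is handed in when it is done.

```bash
mkdir -p pics; ls
cat > h.py <<'E'
import numpy as np, cv2
from rig import manip
from scipy.spatial.transform import Rotation as R
def ray(p,xy):
    K,T=np.array(p["K"]),np.array(p["T"]); u,v=xy
    d=np.array([(u-K[0,2])/K[0,0],-(v-K[1,2])/K[1,1],-1.]); return T,d
def world(p,xy,z=None):
    T,d=ray(p,xy); u,v=int(round(xy[0])),int(round(xy[1]))
    if z is None:
        w=p["z_map"][max(v-1,0):v+2,max(u-1,0):u+2]; w=w[w>0]; z=np.median(w) if w.size else np.nan
    return (T@np.r_[d*z,1])[:3]
E
python3 - <<'E'
from h import *
s=manip.state();print(s)
for c in ("top","side"):
    p=manip.camera(c);cv2.imwrite(f"pics/{c}0.png",p["frame"])
    print(c,p["K"],p["T"],[k for k in p])
    for n in ("console","dial_ball","pointer_tip","mark_tip","start_top","tube_rack","tip_box"):
        for r in manip.pinpoint(p,n)[:2]: print(n,np.round(r["xy"],1),round(r["confidence"],2),np.round(world(p,r["xy"]),3))
E
```

```text
pics
{'clock': 0.0, 'joint_pos': array([-1.33651196,  0.61592279, -0.01261309,  1.42495193,  0.00809965,
        1.10335426, -0.04042746]), 'joint_velocities': array([-1.43611547e-03, -1.64388501e-04, -3.47804538e-05,  1.92797087e-03,
       -1.41298583e-03,  1.34229092e-03, -1.08650220e-03]), 'joint_efforts': array([-6.15101681e-05, -4.69223642e+01,  2.58888295e-01, -1.71034992e+01,
        9.83070029e-03,  9.77143500e-03, -1.22880895e-06]), 'position': array([0.16738799, 0.62727472, 0.23011824]), 'orientation': array([ 1.30004747e-01,  9.91512528e-01, -1.28450533e-03, -1.48647047e-04]), 'ft_force': array([-0.31514569, -0.0439889 , -0.60885031]), 'moment': array([-0.00202533,  0.03660053, -0.01265232]), 'grip_force': 0.0, 'gripper_width': 1.0010826915074074}
top [[431.67142171   0.         249.25683731]
 [  0.         431.67142171 188.82683962]
 [  0.           0.           1.        ]] [[-0.18486843  0.96178335 -0.2019813   0.47237496]
 [-0.98275025 -0.18197769  0.03295542  0.04795101]
 [-0.00506011  0.20458959  0.97883476  1.05968202]
 [ 0.          0.          0.          1.     
[... 351 characters left out ...]
78.6] 0.58 [ 0.677 -0.146  0.047]
side [[473.88712541   0.         257.57426999]
 [  0.         473.88712541 192.59147607]
 [  0.           0.           1.        ]] [[ 0.75153077  0.50662235 -0.42253437  0.14413338]
 [-0.65949557  0.59283656 -0.46218006 -0.54751083]
 [ 0.01634307  0.62600208  0.77965011  1.06324283]
 [ 0.          0.          0.          1.        ]] ['frame', 'z_map', 'K', 'T', 'shot']
console [238.8 191.8] 0.92 [0.641 0.07  0.08 ]
pointer_tip [217.1 184.5] 0.58 [0.619 0.136 0.067]
start_top [201.8 154.7] 0.56 [0.632 0.217 0.111]
tube_rack [178.4 141. ] 0.71 [0.643 0.355 0.051]
tip_box [307.3 250.2] 0.96 [ 0.666 -0.167  0.05 ]
tip_box [177.8 143.5] 0.72 [0.636 0.347 0.052]
```

Run:
```python
import cv2,numpy as np
a=cv2.imread("pics/top0.png")[120:300,60:360];b=cv2.imread("pics/side0.png")[90:270,130:370]
cv2.imwrite("pics/a.png",np.vstack([cv2.resize(a,(500,300),interpolation=2),cv2.resize(b,(500,300),interpolation=2)]))
```

```text
(no output)
```

View pics/a.png

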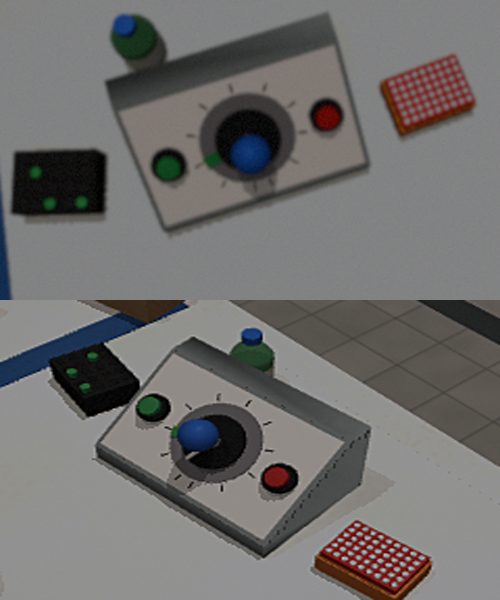

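The top crop shows the ball at (210,213) in full-frame pixels, the green marker at (187,215), green start to its left and red stop to its right. In the side view the pointer is at about (221,181), pointing roughly down-slope.

```bash
cat >> h.py <<'E'
def blobs(p,col):
    f=cv2.cvtColor(p["frame"],cv2.COLOR_BGR2HSV)
    h,s,v=[f[...,i].astype(int) for i in range(3)]
    m={"g":(abs(h-65)<20)&(s>110)&(v>50),"r":((h<6)|(h>174))&(s>150)&(v>50),"b":(abs(h-112)<12)&(s>130)&(v>50)}[col]
    n,l,st,c=cv2.connectedComponentsWithStats(m.astype(np.uint8))
    out=[]
    for i in range(1,n):
        if st[i,4]<12: continue
        vs,us=np.where(l==i); z=p["z_map"][vs,us]; k=z>0
        T,K=np.array(p["T"]),np.array(p["K"])
        P=np.c_[(us-K[0,2])/K[0,0],-(vs-K[1,2])/K[1,1],-np.ones(len(us))]*z[:,None]
        P=P[k]@T[:3,:3].T+T[:3,3]
        out.append((st[i,4],np.round(c[i],1),np.round(np.median(P,0),4)))
    return out
E
python3 - <<'E'
from h import *
for c in ("top","side"):
    p=manip.camera(c)
    for col in "grb":
        for b in blobs(p,col): print(c,col,*b)
    # panel plane
    for n in("dial_ball","pointer_tip","mark_tip","start_top"):
        for r in manip.pinpoint(p,n)[:1]: print(n,np.round(r["xy"],1),round(r["confidence"],2))
E
```

```text
top g 39 [132. 146.] [0.8237 0.2658 0.0917]
top g 48 [187.2 215.4] [0.6383 0.165  0.0874]
top g 143 [160.3 220.8] [0.6337 0.2232 0.1099]
top g 36 [ 80.9 223. ] [0.6719 0.4145 0.0607]
top g 35 [ 89.3 241.7] [0.6244 0.4002 0.0608]
top g 38 [108.4 240.9] [0.6187 0.3576 0.0605]
top r 889 [490.  132.6] [ 0.7199 -0.6116  0.0102]
top r 104 [313.  186.3] [ 0.6536 -0.1313  0.045 ]
top r 164 [256.3 190.3] [0.6622 0.0013 0.109 ]
top b 5216 [421.1 204. ] [ 5.710e-01 -4.001e-01  2.000e-04]
top b 133 [134.2 135. ] [0.8361 0.2497 0.1286]
top b 56 [ 49.1 150.8] [8.867e-01 4.969e-01 3.000e-04]
top b 57 [  2.3 155.6] [0.8646 0.5791 0.0708]
top b 4597 [ 52.6 284.3] [0.5466 0.5193 0.0009]
top b 424 [209.9 212. ] [0.6251 0.1088 0.1537]
dial_ball [205.3 210.5] 0.74
pointer_tip [206.9 225.2] 0.76
mark_tip [187.8 215.4] 0.78
start_top [160.9 223.2] 0.47
side g 16 [173.8 122.7] [0.6715 0.4163 0.0649]
side g 72 [251.6 124.2] [0.8254 0.2335 0.0911]
side g 15 [163.9 132.4] [0.626  0.4015 0.0628]
side g 15 [170.1 141.4] [0.6184 0.358  0.063 ]
side g 89 [201.  152.8] [0.634  0.2234 0.1115]
side g 15 [213.5 168.5]
[... 165 characters left out ...]
0.2958]
side r 13 [ 38.8 339.8] [0.0558 0.0772 0.0106]
side r 104 [ 60.1 347.7] [0.0839 0.0272 0.0119]
side r 1391 [460.3 365.1] [ 0.7324 -0.583   0.0134]
side r 12 [ 45.2 348.7] [0.0586 0.0475 0.0157]
side r 12 [ 59.4 358.4] [0.0718 0.0059 0.0164]
side b 148 [184.5  64.8] [0.8589 0.6213 0.0743]
side b 419 [93.1 88.2] [0.5511 0.6933 0.0739]
side b 34 [213.3  95.7] [0.8874 0.4999 0.0026]
side b 2056 [117. 141.] [0.5147 0.5213 0.0033]
side b 81 [250.5 111.4] [0.8345 0.2479 0.1311]
side b 301 [224.7 170.5] [0.621  0.1007 0.1521]
side b 4440 [372.9 326.3] [ 0.6562 -0.3976  0.003 ]
dial_ball [225.5 168.5] 0.79
pointer_tip [220.  186.1] 0.69
mark_tip [217.  169.7] 0.97
start_top [202.1 154.2] 0.58
```

```bash
cat >> h.py <<'E'
from scipy.linalg import logm,expm
g,r=np.array([.6338,.2233,.1107]),np.array([.6622,.0014,.1103])
yc=(g-r)*[1,1,0]; yc/=np.linalg.norm(yc); xc=np.array([yc[1],-yc[0],0]); zc=np.array([0,0,1.])
n=-.5736*xc+.8192*zc; u=.8192*xc+.5736*zc
mid=(g+r)/2; hb=(mid[2]-.091)/.8192; pc=mid-hb*n; ball=pc+.055*n
def pose():
    s=manip.state(); T=np.eye(4); T[:3,:3]=R.from_quat(s["orientation"]).as_matrix(); T[:3,3]=s["position"]; return T
def goal(p,ang=0):  # ang: turn about tool z from x=yc,y=u
    T=np.eye(4); T[:3,:3]=np.c_[yc,u,-n]@R.from_euler("z",ang).as_matrix(); T[:3,3]=p; return T
def plan(G,N):
    T=pose(); L=np.real(logm(np.linalg.inv(T)@G)); s=np.r_[L[2,1],L[0,2],L[1,0],L[:3,3]]
    print("per row",np.round(s/N,4)," in-place delta rot",np.round(R.from_matrix(T[:3,:3].T@G[:3,:3]).as_rotvec(),4),"shift(tool)",np.round(T[:3,:3].T@(G[:3,3]-T[:3,3]),4))
    return [np.round((T@expm(L*t))[:3,3],3) for t in (.25,.5,.75)]
def onplane(p,xy,h): # point on plane h out of panel -> (left,up) coords, angle
    T,d=ray(p,xy); d=T[:3,:3]@d; o=T[:3,3]; t=((pc+h*n-o)@n)/(d@n); q=o+t*d-pc
    return np.round([q@yc,q@u],4), round(float(np.arctan2(q@yc,-q@u)),3)
E
python3 - <<'E'
from h import *
print(hb,pc,ball,n)
print(plan(goal(ball+.13*n),20))
p=manip.camera("top")
print(onplane(p,(207,225),.009),onplane(p,(187.5,215.4),.009))
p=manip.camera("side")
print(onplane(p,(220,186.1),.009))
E
```

```text
0.023803710937500003 [0.66154334 0.11408335 0.091     ] [0.63025059 0.11007833 0.136056  ] [-0.56895907 -0.07281856  0.8192    ]
per row [-0.0269 -0.018   0.0572 -0.0345 -0.0033  0.0006]  in-place delta rot [-0.5372 -0.3607  1.144 ] shift(tool) [-0.5116 -0.4093 -0.0113]
[array([0.319, 0.545, 0.234]), array([0.441, 0.423, 0.241]), array([0.522, 0.27 , 0.247])]
(array([ 0.0183, -0.0527]), 0.335) (array([ 0.0528, -0.0144]), 1.304)
(array([ 0.0139, -0.0446]), 0.303)
```

```bash
R='x'; 
python3 -m jog '[[[-0.0269,-0.018,0.0572,-0.0345,-0.0033,0.0006,100],[-0.0269,-0.018,0.0572,-0.0345,-0.0033,0.0006,100],[-0.0269,-0.018,0.0572,-0.0345,-0.0033,0.0006,100],[-0.0269,-0.018,0.0572,-0.0345,-0.0033,0.0006,100],[-0.0269,-0.018,0.0572,-0.0345,-0.0033,0.0006,100]]]'
python3 -m jog '[[[-0.0269,-0.018,0.0572,-0.0345,-0.0033,0.0006,100],[-0.0269,-0.018,0.0572,-0.0345,-0.0033,0.0006,100],[-0.0269,-0.018,0.0572,-0.0345,-0.0033,0.0006,100],[-0.0269,-0.018,0.0572,-0.0345,-0.0033,0.0006,100],[-0.0269,-0.018,0.0572,-0.0345,-0.0033,0.0006,100]]]'
python3 -m jog '[[[-0.0269,-0.018,0.0572,-0.0345,-0.0033,0.0006,100],[-0.0269,-0.018,0.0572,-0.0345,-0.0033,0.0006,100],[-0.0269,-0.018,0.0572,-0.0345,-0.0033,0.0006,100],[-0.0269,-0.018,0.0572,-0.0345,-0.0033,0.0006,100],[-0.0269,-0.018,0.0572,-0.0345,-0.0033,0.0006,100]]]'
python3 - <<'E'
from h import *
print(pose()[:3,3],manip.state()["joint_pos"]); print(plan(goal(ball+.13*n),5))
E
```

```text
clock: 1.82
position: [0.3232, 0.5489, 0.2329]
orientation: [0.271, 0.959, 0.061, 0.054]
ft_force: [0.0, 0.6, 0.1]
gripper_width: 0.999
grip_force: 0.0
clock: 2.23
position: [0.4478, 0.4295, 0.2411]
orientation: [0.403, 0.901, 0.12, 0.105]
ft_force: [-0.1, 0.4, -0.1]
gripper_width: 1.0
grip_force: 0.0
clock: 2.65
position: [0.5325, 0.2791, 0.2477]
orientation: [0.524, 0.819, 0.176, 0.154]
ft_force: [1.6, -0.2, 0.3]
gripper_width: 1.002
grip_force: 0.0
[0.53252143 0.27909658 0.24765504] [-0.83248339  0.36663935  0.33142262  1.96649284  0.01011372  0.3683545
 -0.1251033 ]
per row [-0.0263 -0.018   0.0566 -0.0357 -0.0055 -0.0005]  in-place delta rot [-0.1315 -0.0901  0.2828] shift(tool) [-0.1721 -0.0526 -0.0077]
[array([0.543, 0.235, 0.248]), array([0.551, 0.191, 0.247]), array([0.555, 0.146, 0.245])]
```

```bash
python3 -m jog '[[[-0.0263,-0.018,0.0566,-0.0357,-0.0055,-0.0005,100],[-0.0263,-0.018,0.0566,-0.0357,-0.0055,-0.0005,100],[-0.0263,-0.018,0.0566,-0.0357,-0.0055,-0.0005,100],[-0.0263,-0.018,0.0566,-0.0357,-0.0055,-0.0005,100],[-0.0263,-0.018,0.0566,-0.0357,-0.0055,-0.0005,100]]]'
python3 - <<'E'
from h import *
p=manip.camera("wrist");cv2.imwrite("pics/w1.png",p["frame"])
print(manip.state()["joint_pos"]); print(plan(goal(ball+.13*n),1))
for nm in("dial_ball","pointer_tip","mark_tip","start_top"):
    for r in manip.pinpoint(p,nm)[:1]: print(nm,np.round(r["xy"],1),round(r["confidence"],2),onplane(p,r["xy"],{"dial_ball":.055,"start_top":hb}.get(nm,.009)),world(p,r["xy"]))
for c in "gbr":
    for b in blobs(p,c): print(c,*b,onplane(p,b[1],.009))
E
```

```text
clock: 3.07
position: [0.5614, 0.1015, 0.2442]
orientation: [0.63, 0.716, 0.226, 0.199]
ft_force: [0.7, -0.2, -0.8]
gripper_width: 0.998
grip_force: 0.0
[-0.43042595  0.29597955  0.2459936   2.17392806 -0.08859421  0.07620934
 -0.02189015]
per row [-0.0039  0.0134 -0.0143  0.0113 -0.0019 -0.0013]  in-place delta rot [-0.0039  0.0134 -0.0143] shift(tool) [ 0.0113 -0.002  -0.0014]
[array([0.559, 0.092, 0.243]), array([0.558, 0.095, 0.243]), array([0.557, 0.098, 0.243])]
dial_ball [252.5 180.6] 0.69 (array([-0.0035, -0.0007]), -1.386) [0.61437251 0.11291101 0.15804931]
pointer_tip [212.6 151.2] 0.76 (array([ 0.0176, -0.0474]), 0.355) [0.61749811 0.12536554 0.06754699]
mark_tip [240.5 122. ] 0.78 (array([ 0.0504, -0.0147]), 1.288) [0.63871853 0.1619071  0.08894   ]
start_top [254.9  58.7] 0.67 (array([0.1133, 0.0018]), 1.587) [0.63505935 0.2249055  0.11156651]
g 937 [253.6  62.5] [0.6346 0.2212 0.1104] (array([0.1113, 0.0002]), 1.573)
g 205 [370.7  72.4] [0.8295 0.2451 0.1079] (array([0.1017, 0.1236]), 2.453)
g 264 [241.6 121.6] [0.6397 0.1625 0.0898] (array([ 0.0509, -0.0134]), 1.312)
b 399 [385.1  70.1] [0.8315 0.2474 0.1303] (array([0.104 , 0.1385]), 2.497)
b 2104 [253.3 179.2] [0.6181 0.113  0.1537] (array([-0.016 , -0.0008]), -1.519)
r 518 [254.1 255.7] [0.662  0.0027 0.1106] (array([-0.1203, -0.0004]), -1.568)
r 624 [229.6 306.8] [ 0.6731 -0.1144  0.0485] (array([-0.2022, -0.035 ]), -1.399)
r 20 [248.8 324.4] [ 0.7139 -0.1672  0.049 ] (array([-0.2332, -0.0085]), -1.534)
```

View pics/w1.png

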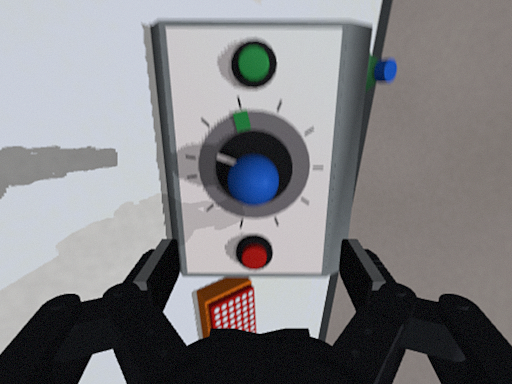

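The wrist view shows the ball at (253,180), the pointer line at (227,159) at about 0.35 rad, and the green marker at (241,121) at about 1.31 rad. Next I descend along the axis.

```bash
python3 -m jog '[[[-0.004,0.0134,-0.0143,0.0113,-0.002,0,100],[0,0,0,0,0,0.02,100],[0,0,0,0,0,0.02,100],[0,0,0,0,0,0.02,100],[0,0,0,0,0,0.02,100]]]'
python3 - <<'E'
from h import *
print(manip.state()["joint_pos"]); print(plan(goal(ball-.024*n),1))
E
```

```text
clock: 3.73
position: [0.6084, 0.1266, 0.1893]
orientation: [0.622, 0.727, 0.221, 0.188]
ft_force: [0.7, -0.1, 0.7]
gripper_width: 1.001
grip_force: 0.0
[-0.37399322  0.45536586  0.14333791  2.09005691 -0.24817153  0.01442677
  0.13767463]
per row [-0.0221 -0.0168  0.0222 -0.0196 -0.0139  0.0788]  in-place delta rot [-0.0221 -0.0168  0.0222] shift(tool) [-0.0201 -0.0132  0.0788]
[array([0.617, 0.123, 0.171]), array([0.626, 0.119, 0.153]), array([0.635, 0.116, 0.135])]
```

Joint 6 sits at its lower limit because the forearm is aligned with the dial axis. I'll grip with the tool 0.3 rad more vertical, closing line across the panel, and turn rigidly about the dial axis.

```bash
cat >> h.py <<'E'
def goal2(t,s,tilt=.3,off=np.zeros(3)):
    z=-n*np.cos(tilt)-u*np.sin(tilt); y=yc; x=np.cross(y,z)
    T=np.eye(4); T[:3,:3]=R.from_rotvec(-n*t).as_matrix()@np.c_[x,y,z]; T[:3,3]=ball+off+s*T[:3,2]; return T
E
python3 - <<'E'
from h import *
print(plan(goal2(-.5,-.09),20),goal2(-.5,-.09)[:3,3])
E
```

```text
per row [ 0.0155  0.0077 -0.1014 -0.0004 -0.0003 -0.0016]  in-place delta rot [ 0.3104  0.1538 -2.0282] shift(tool) [-0.006   0.008  -0.0314]
[array([0.604, 0.124, 0.196]), array([0.601, 0.121, 0.203]), array([0.599, 0.119, 0.211])] [0.59867829 0.11889404 0.2198792 ]
```

```bash
python3 -m jog '[[[0.0155,0.0077,-0.1014,-0.0004,-0.0003,-0.004,100],[0.0155,0.0077,-0.1014,-0.0004,-0.0003,-0.004,100],[0.0155,0.0077,-0.1014,-0.0004,-0.0003,-0.004,100],[0.0155,0.0077,-0.1014,-0.0004,-0.0003,-0.004,100],[0.0155,0.0077,-0.1014,-0.0004,-0.0003,-0.004,100]]]' | head -3
python3 -m jog '[[[0.0155,0.0077,-0.1014,-0.0004,-0.0003,-0.0016,100],[0.0155,0.0077,-0.1014,-0.0004,-0.0003,-0.0016,100],[0.0155,0.0077,-0.1014,-0.0004,-0.0003,-0.0016,100],[0.0155,0.0077,-0.1014,-0.0004,-0.0003,-0.0016,100],[0.0155,0.0077,-0.1014,-0.0004,-0.0003,-0.0016,100]]]' | head -3
python3 -m jog '[[[0.0155,0.0077,-0.1014,-0.0004,-0.0003,-0.0016,100],[0.0155,0.0077,-0.1014,-0.0004,-0.0003,-0.0016,100],[0.0155,0.0077,-0.1014,-0.0004,-0.0003,-0.0016,100],[0.0155,0.0077,-0.1014,-0.0004,-0.0003,-0.0016,100],[0.0155,0.0077,-0.1014,-0.0004,-0.0003,-0.0016,100]]]' | head -3
python3 - <<'E'
from h import *
print(manip.state()["joint_pos"]);print(plan(goal2(-.5,-.09),5),goal2(-.5,-.09)[:3,3])
E
```

```text
clock: 4.15
position: [0.5969, 0.1219, 0.2063]
orientation: [0.421, 0.872, 0.149, 0.2]
clock: 4.57
position: [0.594, 0.1189, 0.2136]
orientation: [0.193, 0.958, 0.069, 0.198]
clock: 4.98
position: [0.5925, 0.1168, 0.2215]
orientation: [-0.047, 0.982, -0.016, 0.183]
[-0.18859511  0.41984367 -0.1428027   1.89587271  0.37944682  0.50845409
  1.05506648]
per row [ 1.530e-02  7.700e-03 -1.006e-01 -1.200e-03  1.000e-04  7.000e-04]  in-place delta rot [ 0.0767  0.0386 -0.503 ] shift(tool) [-0.0054  0.0016  0.0037]
[array([0.594, 0.117, 0.221]), array([0.596, 0.118, 0.221]), array([0.597, 0.118, 0.22 ])] [0.59867829 0.11889404 0.2198792 ]
```

```bash
python3 -m jog '[[[0.0153,0.0077,-0.1006,-0.0012,0.0001,0.0007,100],[0.0153,0.0077,-0.1006,-0.0012,0.0001,0.0007,100],[0.0153,0.0077,-0.1006,-0.0012,0.0001,0.0007,100],[0.0153,0.0077,-0.1006,-0.0012,0.0001,0.0007,100],[0.0153,0.0077,-0.1006,-0.0012,0.0001,0.0007,100]]]' | head -3
python3 - <<'E'
from h import *
print(manip.state()["joint_pos"])
p=manip.camera("wrist");cv2.imwrite("pics/w2.png",p["frame"])
for nm in("dial_ball","pointer_tip","mark_tip","start_top"):
    for r in manip.pinpoint(p,nm)[:1]: print(nm,np.round(r["xy"],1),round(r["confidence"],2),onplane(p,r["xy"],{"dial_ball":.055,"start_top":hb}.get(nm,.009)))
for c in "gb":
    for b in blobs(p,c): print(c,*b,onplane(p,b[1],.009))
print(plan(goal2(-.5,.024),5))
E
```

```text
clock: 5.4
position: [0.599, 0.119, 0.22]
orientation: [-0.283, 0.941, -0.099, 0.157]
[-0.19159415  0.44985549 -0.20858677  1.85298286  0.55606539  0.61275379
  1.36607505]
dial_ball [260.8 192.3] 0.74 (array([0.0021, 0.0022]), 2.38)
pointer_tip [296.8 156.6] 0.75 (array([ 0.0183, -0.047 ]), 0.372)
mark_tip [304.9 202.2] 0.71 (array([ 0.0487, -0.0093]), 1.382)
start_top [357.6 241. ] 0.86 (array([ 0.1108, -0.0004]), 1.567)
g 293 [311.3 200.4] [0.639  0.1657 0.0889] (array([ 0.0537, -0.0142]), 1.313)
g 479 [359.9 236.1] [0.629  0.2215 0.1073] (array([ 0.1165, -0.0058]), 1.521)
g 191 [459.7 267.8] [0.6163 0.3556 0.0619] (array([ 0.2247, -0.0269]), 1.452)
g 185 [482.7 290.5] [0.623  0.3989 0.0617] (array([ 0.2577, -0.0175]), 1.503)
g 77 [270.6 322.5] [0.8314 0.24   0.1096] (array([0.0782, 0.1194]), 2.561)
b 2800 [259.6 188.8] [0.6173 0.1079 0.1537] (array([0.0004, 0.0011]), 2.808)
b 304 [501.2 319.6] [0.6718 0.5279 0.0024] (array([0.29, 0.  ]), 1.571)
b 85 [269.3 328.5] [0.8296 0.2417 0.1191] (array([0.0801, 0.1256]), 2.574)
per row [ 0.     -0.0002 -0.002  -0.0002  0.0004  0.0227]  in-place delta rot [ 0.0001 -0.0009 -0.0099] shift(tool) [-0.0012  0.0019  0.1137]
[array([0.609, 0.114, 0.193]), array([0.619, 0.112, 0.167]), array([0.629, 0.11 , 0.14 ])]
```

View pics/w2.png

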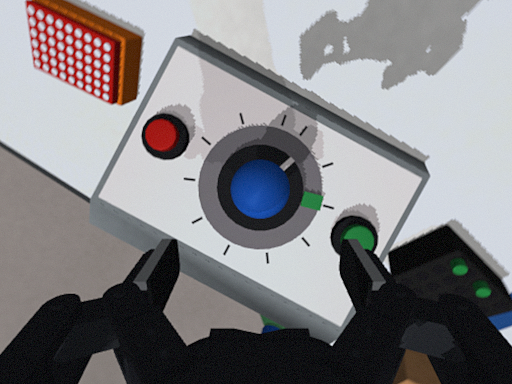

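The view shows the ball at (260,189), the pointer at (290,164) and the marker at (312,200), all clear of the fingers and consistent with the model. Descending and gripping.

```bash
python3 -m jog '[[[0,0,-0.002,-0.0002,0.0004,0.0227,100],[0,0,-0.002,-0.0002,0.0004,0.0227,100],[0,0,-0.002,-0.0002,0.0004,0.0227,100],[0,0,-0.002,-0.0002,0.0004,0.0227,100],[0,0,-0.002,-0.0002,0.0004,0.0227,100]]]'
python3 - <<'E'
from h import *
print(manip.state()["joint_pos"]);print(plan(goal2(-.5,.024),1))
E
```

```text
clock: 6.07
position: [0.6392, 0.1062, 0.1133]
orientation: [-0.282, 0.941, -0.1, 0.156]
ft_force: [0.0, -0.1, -0.4]
gripper_width: 1.001
grip_force: 0.0
[-0.2349338   0.63915117 -0.08628518  1.866364    0.68480205  0.40179314
  1.25250783]
per row [-0.001  -0.0009 -0.0014 -0.0006  0.0014 -0.0007]  in-place delta rot [-0.001  -0.0009 -0.0014] shift(tool) [-0.0006  0.0014 -0.0007]
[array([0.639, 0.107, 0.113]), array([0.639, 0.107, 0.113]), array([0.639, 0.107, 0.114])]
```

```bash
python3 -m jog '[[[0,0,0,0,0,0,40],[0,0,0,0,0,0,40],[0,0,0,0,0,0,40],[0,0,0,0,0,0,40],[0,0,0,0,0,0,40]]]' 50
python3 -m jog '[[[0,0,0,0,0,0,40],[0,0,0,0,0,0,40],[0,0,0,0,0,0,40],[0,0,0,0,0,0,40],[0,0,0,0,0,0,40]]]' 50
python3 - <<'E'
from h import *
print(manip.state()["joint_pos"]);print(plan(goal2(-.5,.024),1));plan(goal2(-.5+.95,.024),12)
E
```

```text
clock: 6.48
position: [0.6378, 0.1082, 0.115]
orientation: [-0.283, 0.941, -0.098, 0.157]
ft_force: [-3.6, 2.8, -0.1]
gripper_width: 0.587
grip_force: 52.5
clock: 6.9
position: [0.6379, 0.1082, 0.115]
orientation: [-0.283, 0.941, -0.098, 0.157]
ft_force: [-5.1, 2.8, 1.1]
gripper_width: 0.585
grip_force: 52.6
[-0.23457763  0.63543233 -0.09100399  1.86749858  0.68257965  0.40444808
  1.25437043]
per row [ 0.0013  0.0004  0.0003 -0.0001 -0.0004  0.0016]  in-place delta rot [0.0013 0.0004 0.0003] shift(tool) [-0.0001 -0.0004  0.0016]
[array([0.638, 0.108, 0.115]), array([0.638, 0.108, 0.114]), array([0.638, 0.108, 0.114])]
per row [-0.0233 -0.      0.0757 -0.      0.0005  0.0001]  in-place delta rot [-2.793e-01 -3.000e-04  9.080e-01] shift(tool) [-0.0029  0.0053  0.0007]
```

```bash
python3 -m jog '[[[-0.0233,0,0.0757,0,0.0005,0.0001,40],[-0.0233,0,0.0757,0,0.0005,0.0001,40],[-0.0233,0,0.0757,0,0.0005,0.0001,40],[-0.0233,0,0.0757,0,0.0005,0.0001,40]]]'
python3 - <<'E'
from h import *
print(manip.state()["joint_pos"],manip.state()["moment"]);plan(goal2(-.5+.95,.024),8)
for c in ("top","side","wrist"):
    p=manip.camera(c)
    for r in manip.pinpoint(p,"pointer_tip")[:1]: print(c,np.round(r["xy"],1),round(r["confidence"],2),onplane(p,r["xy"],.009))
E
```

```text
clock: 7.23
position: [0.6371, 0.1099, 0.1147]
orientation: [-0.144, 0.977, -0.03, 0.156]
ft_force: [-5.2, 3.6, 3.2]
gripper_width: 0.589
grip_force: 53.2
[-0.1422742   0.63655248 -0.16170221  1.8486975   0.50367789  0.39892144
  1.16563747] [0.48797458 1.15528793 0.40785056]
per row [-0.0233 -0.0001  0.0755 -0.      0.0005  0.0002]  in-place delta rot [-1.861e-01 -4.000e-04  6.041e-01] shift(tool) [-0.0015  0.004   0.0011]
side [214.2 181.3] 0.94 (array([ 0.037 , -0.0432]), 0.708)
wrist [314.5 190.1] 0.97 (array([ 0.0297, -0.0406]), 0.631)
```

```bash
python3 -m jog '[[[-0.0233,0,0.0755,0,0.0005,0.0002,40],[-0.0233,0,0.0755,0,0.0005,0.0002,40],[-0.0233,0,0.0755,0,0.0005,0.0002,40],[-0.0233,0,0.0755,0,0.0005,0.0002,40]]]' 
python3 -m jog '[[[-0.0233,0,0.0755,0,0.0005,0.0002,40],[-0.0233,0,0.0755,0,0.0005,0.0002,40],[-0.0233,0,0.0755,0,0.0005,0.0002,40],[-0.0233,0,0.0755,0,0.0005,0.0002,40],[0,0,0,0,0,0,40]]]'
python3 - <<'E'
from h import *
print(manip.state()["joint_pos"],manip.state()["moment"]);plan(goal2(-.5+.95,.024),8)
for c in ("top","side","wrist"):
    p=manip.camera(c); cv2.imwrite(f"pics/{c}3.png",p["frame"])
    for nm in("pointer_tip","mark_tip"):
      for r in manip.pinpoint(p,nm)[:1]: print(c,nm,np.round(r["xy"],1),round(r["confidence"],2),onplane(p,r["xy"],.009))
E
```

```text
clock: 7.87
position: [0.6368, 0.1117, 0.1146]
orientation: [-0.003, 0.988, 0.039, 0.152]
ft_force: [-8.5, 2.6, 8.9]
gripper_width: 0.583
grip_force: 53.9
clock: 8.28
position: [0.6371, 0.1136, 0.1148]
orientation: [0.139, 0.974, 0.108, 0.144]
ft_force: [-9.6, 2.5, 11.6]
gripper_width: 0.586
grip_force: 54.3
[ 0.03069959  0.64471094 -0.28420005  1.86996433  0.18084271  0.30546673
  0.95475366] [0.78393053 1.39679535 0.22376395]
per row [ 0.     -0.     -0.0001 -0.      0.      0.0002]  in-place delta rot [ 0.0003 -0.0001 -0.0008] shift(tool) [-0.0001  0.0004  0.0014]
top pointer_tip [190.3 215.8] 0.71 (array([ 0.0471, -0.0175]), 1.215)
top mark_tip [188.8 217. ] 0.94 (array([ 0.0512, -0.0192]), 1.212)
side pointer_tip [214.2 168.3] 0.95 (array([ 0.0593, -0.0142]), 1.336)
side mark_tip [211.9 170.5] 0.95 (array([ 0.0615, -0.0228]), 1.216)
wrist pointer_tip [313.8 190.4] 0.94 (array([ 0.0474, -0.0153]), 1.258)
wrist mark_tip [316.5 192.2] 0.63 (array([ 0.0485, -0.0134]), 1.3)
```

View pics/wrist3.png

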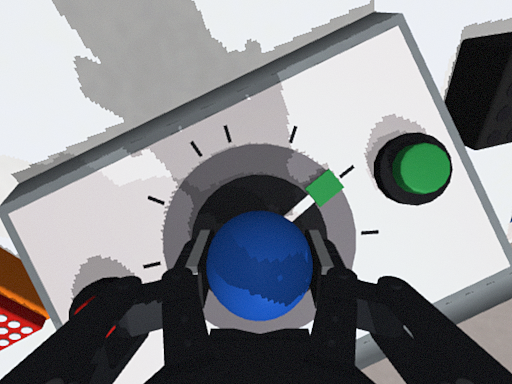

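The wrist view shows the white line running from (288,217) to (313,197), into the marker block centred at (325,187). I'll measure the remaining angle from the rectified pixels.

Run:
```python
from h import *
p=manip.camera("wrist")
gb=[b for b in blobs(p,"g") if np.hypot(*(b[1]-[325,187]))<20][0]; print(gb, onplane(p,gb[1],.009))
hsv=cv2.cvtColor(p["frame"],cv2.COLOR_BGR2HSV)
m=np.zeros(hsv.shape[:2],bool); m[194:224,282:318]=True
m&=(hsv[...,1]<40)&(hsv[...,2]>150)
vs,us=np.where(m); print(len(us),us.mean(),vs.mean())
for h in (.009,.011):
    q=np.array([onplane(p,(a,b),h)[0] for a,b in zip(us,vs)]); c=q.mean(0)
    d=np.linalg.svd(q-c)[2][0]; d*=np.sign(d[0]); print(c,"ang centroid",np.arctan2(c[0],-c[1]),"line dir",np.arctan2(d[0],-d[1]),"offset from axis",c[0]*d[1]-c[1]*d[0])
```

```text
(np.int32(745), array([323.9, 187.5]), array([0.639 , 0.1661, 0.089 ])) (array([ 0.0542, -0.0141]), 1.316)
312 299.65705128205127 207.97115384615384
[ 0.03390321 -0.00883205] ang centroid 1.315952628270756 line dir 1.289855209525575 offset from axis -0.0009142122893793635
[ 0.03372917 -0.00913013] ang centroid 1.3064420375509296 line dir 1.290047152251946 offset from axis -0.0005728614405351214
```

Pointer is about 1.305 rad and marker 1.316 rad, so it's aligned. Releasing and backing off.

```bash
python3 -m jog '[[[0,0,0,0,0,0,100],[0,0,0,0,0,0,100],[0,0,0,0,0,0,100],[0,0,0,0,0,0,100],[0,0,0,0,0,0,100]]]' 
python3 -m jog '[[[0,0,0,0,0,-0.02,100],[0,0,0,0,0,-0.025,100],[0,0,0,0,0,-0.03,100],[0,0,0,0,0,-0.03,100],[0,0,0,0,0,-0.02,0]]]'
python3 - <<'E'
from h import *
print(manip.state()["joint_pos"])
p=manip.camera("wrist"); cv2.imwrite("pics/w4.png",p["frame"])
for b in blobs(p,"g"): print(b,onplane(p,b[1],.009),onplane(p,b[1],hb))
for nm in("pointer_tip","mark_tip","start_top"):
      for r in manip.pinpoint(p,nm)[:1]: print(nm,np.round(r["xy"],1),round(r["confidence"],2),onplane(p,r["xy"],.009))
E
```

```text
clock: 9.2
position: [0.6388, 0.1111, 0.1119]
orientation: [0.139, 0.974, 0.106, 0.145]
ft_force: [-1.1, -0.1, 0.1]
gripper_width: 1.004
grip_force: 0.0
clock: 9.62
position: [0.5998, 0.0904, 0.2314]
orientation: [0.139, 0.974, 0.106, 0.146]
ft_force: [2.3, -1.2, 0.2]
gripper_width: 0.881
grip_force: 0.0
[ 0.15488089  0.44000707 -0.39615047  1.85353313  0.11170131  0.53270093
  1.02334439]
(np.int32(186), array([472.3,  63.8]), array([0.6244, 0.3987, 0.0621])) (array([ 0.2591, -0.0162]), 1.508) (array([ 0.2464, -0.0155]), 1.508)
(np.int32(189), array([440.5,  69.4]), array([0.6176, 0.3554, 0.0624])) (array([ 0.2259, -0.0256]), 1.458) (array([ 0.2149, -0.0244]), 1.458)
(np.int32(154), array([475.4,  97.3]), array([0.6709, 0.4143, 0.0621])) (array([0.2471, 0.0177]), 1.642) (array([0.235 , 0.0167]), 1.642)
(np.int32(782), array([358.8, 135.8]), array([0.6344, 0.2225, 0.1108])) (array([0.1167, 0.0006]), 1.576) (array([0.111 , 0.0005]), 1.575)
(np.int32(273), array([300.6, 149.2]), array([0.6391, 0.166 , 0.0895])) (array([ 0.054 , -0.0136]), 1.323) (array([ 0.0513, -0.0131]), 1.321)
(np.int32(114), array([377.2, 250.4]), array([0.8312, 0.2434, 0.1095])) (array([0.0817, 0.1217]), 2.551) (array([0.0777, 0.1157]), 2.55)
pointer_tip [295.  148.7] 0.81 (array([ 0.0487, -0.0167]), 1.24)
mark_tip [298.3 152.9] 0.93 (array([ 0.05  , -0.0111]), 1.352)
start_top [358.  133.7] 0.89 (array([ 0.1169, -0.0018]), 1.555)
```

View pics/w4.png

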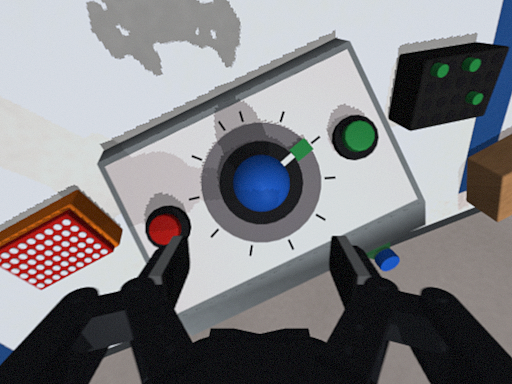

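The view shows the pointer line ending at the marker at (300,149), with the start button at (359,135). I'll fit the pointer line again and plan the approach to the button.

Run:
```python
from h import *
p=manip.camera("wrist")
hsv=cv2.cvtColor(p["frame"],cv2.COLOR_BGR2HSV)
m=np.zeros(hsv.shape[:2],bool); m[148:168,279:297]=True
m&=(hsv[...,1]<60)&(hsv[...,2]>140)
vs,us=np.where(m); q=np.array([onplane(p,(a,b),.011)[0] for a,b in zip(us,vs)]); c=q.mean(0)
d=np.linalg.svd(q-c)[2][0]; d*=np.sign(d[0]); print(len(us),us.mean(),vs.mean(),c,np.arctan2(c[0],-c[1]),"dir",np.arctan2(d[0],-d[1]))
off=.112*yc+(hb-.055)*n
print(goal2(0,0,.2,off+.06*n)[:3,3], pc+.112*yc+hb*n)
print(plan(goal2(0,0,.2,off+.06*n),10))
```

```text
92 288.2173913043478 160.20652173913044 [ 0.03640109 -0.0105337 ] 1.2891121926212779 dir 1.300255691093514
[0.59964405 0.21907471 0.159652  ] [0.63378159 0.22344382 0.1105    ]
per row [ 0.0108 -0.01   -0.0436  0.0036  0.0119  0.0077]  in-place delta rot [ 0.1079 -0.1    -0.4358] shift(tool) [0.0553 0.104  0.0854]
[array([0.603, 0.124, 0.214]), array([0.604, 0.157, 0.198]), array([0.603, 0.189, 0.18 ])]
```

```bash
python3 -m jog '[[[0.0108,-0.01,-0.0436,0.0036,0.0119,0.0077,0],[0.0108,-0.01,-0.0436,0.0036,0.0119,0.0077,0],[0.0108,-0.01,-0.0436,0.0036,0.0119,0.0077,0],[0.0108,-0.01,-0.0436,0.0036,0.0119,0.0077,0],[0.0108,-0.01,-0.0436,0.0036,0.0119,0.0077,0]]]' |head -2
python3 -m jog '[[[0.0108,-0.01,-0.0436,0.0036,0.0119,0.0077,0],[0.0108,-0.01,-0.0436,0.0036,0.0119,0.0077,0],[0.0108,-0.01,-0.0436,0.0036,0.0119,0.0077,0],[0.0108,-0.01,-0.0436,0.0036,0.0119,0.0077,0],[0.0108,-0.01,-0.0436,0.0036,0.0119,0.0077,0]]]'
python3 - <<'E'
from h import *
print(manip.state()["joint_pos"])
p=manip.camera("wrist"); cv2.imwrite("pics/w5.png",p["frame"])
for b in blobs(p,"g"): print(b,onplane(p,b[1],hb))
off=.112*yc+(hb-.055)*n
plan(goal2(0,0,.2,off+.01*n),3);plan(goal2(0,0,.2,off-.006*n),3)
E
```

```text
clock: 10.28
position: [0.6047, 0.1584, 0.1973]
clock: 10.7
position: [0.6008, 0.221, 0.1597]
orientation: [-0.064, 0.977, 0.012, 0.203]
ft_force: [-0.0, -0.2, -0.6]
gripper_width: -0.002
grip_force: 0.0
[-0.394067    0.54353141 -0.07840914  1.90550864  0.52071714  0.34519105
  0.78712346]
(np.int32(314), array([402.4, 174.6]), array([0.6165, 0.3554, 0.0618])) (array([ 0.2242, -0.0322]), 1.428)
(np.int32(317), array([441.8, 184.4]), array([0.6232, 0.398 , 0.0607])) (array([ 0.2552, -0.0247]), 1.474)
(np.int32(469), array([189.9, 193.8]), array([0.6387, 0.1672, 0.089 ])) (array([ 0.0596, -0.0165]), 1.3)
(np.int32(1140), array([257.5, 211.7]), array([0.6317, 0.2235, 0.1093])) (array([ 0.1124, -0.0026]), 1.548)
(np.int32(246), array([430.6, 218.1]), array([0.6698, 0.4133, 0.0598])) (array([0.2485, 0.002 ]), 1.579)
per row [ 0.0014 -0.0014  0.0036 -0.0038 -0.0024  0.0158]  in-place delta rot [ 0.0041 -0.0041  0.0107] shift(tool) [-0.0114 -0.0073  0.0474]
per row [ 0.0014 -0.0014  0.0036 -0.0048 -0.0024  0.021 ]  in-place delta rot [ 0.0041 -0.0041  0.0107] shift(tool) [-0.0146 -0.0074  0.0631]
```

View pics/w5.png

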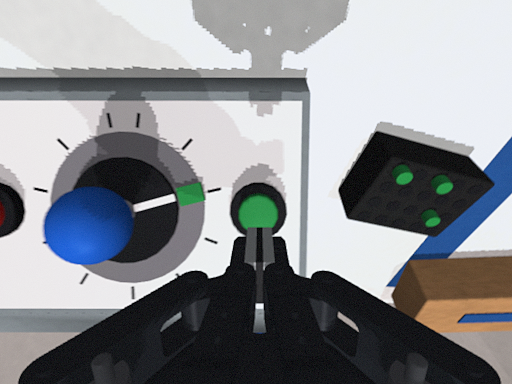

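The pointer line, (135,210) to (176,196), runs straight into the marker at (190,194). The shut fingers are above the start button at (258,212). Now pressing.

```bash
python3 -m jog '[[[0.0014,-0.0014,0.0036,-0.0038,-0.0024,0.0158,0],[0.0014,-0.0014,0.0036,-0.0038,-0.0024,0.0158,0],[0.0014,-0.0014,0.0036,-0.0038,-0.0024,0.0158,0],[0,0,0,0,0,0,0]]]'
python3 - <<'E'
from h import *
print(manip.state()["joint_pos"])
off=.112*yc+(hb-.055)*n
T=pose(); print("height over face mm",(T[:3,3]-(pc+.112*yc+hb*n))@np.c_[yc,u,n]*1000)
plan(goal2(0,0,.2,off-.006*n),4)
E
```

```text
clock: 11.08
position: [0.6313, 0.2148, 0.1192]
orientation: [-0.056, 0.977, 0.011, 0.204]
ft_force: [-0.1, -0.2, 0.6]
gripper_width: 0.0
grip_force: 0.0
[-0.39124046  0.63471891 -0.03849219  1.86869509  0.5409617   0.28340497
  0.77319129]
height over face mm [-8.23099109  2.06974442  9.19949693]
per row [-0.0018 -0.0001 -0.0028 -0.0002  0.0021  0.0038]  in-place delta rot [-0.0074 -0.0002 -0.0114] shift(tool) [-0.0009  0.0084  0.0152]
```

```bash
python3 -m jog '[[[-0.0074,0,-0.0114,0.002,0.0082,0,0],[0,0,0,0,0,0,0],[0,0,0,0,0,0,0]]]'
python3 - <<'E'
from h import *
off=.112*yc+(hb-.055)*n
T=pose(); print("height over face mm",(T[:3,3]-(pc+.112*yc+hb*n))@np.c_[yc,u,n]*1000, "-n in tool",T[:3,:3].T@-n)
plan(goal2(0,0,.2,off-.006*n),4)
E
```

```text
clock: 11.33
position: [0.6282, 0.2261, 0.123]
orientation: [-0.064, 0.976, 0.016, 0.206]
ft_force: [-0.9, 0.1, 0.8]
gripper_width: 0.0
grip_force: 0.0
height over face mm [ 3.30057434  2.93742018 13.26370376] -n in tool [-0.19293265 -0.0057039   0.98124923]
per row [ 0.0013  0.0015  0.0006 -0.0002 -0.0008  0.0049]  in-place delta rot [0.0054 0.0059 0.0023] shift(tool) [-0.0008 -0.0034  0.0195]
```

```bash
python3 -m jog '[[[0,0,0,-0.001,-0.0015,0.005,0],[0,0,0,-0.001,-0.0015,0.005,0],[0,0,0,-0.0006,0,0.003,0],[0,0,0,0,0,0,0],[0,0,0,0,0,0,0]]]'
python3 - <<'E'
from h import *
T=pose(); print("height over face mm",(T[:3,3]-(pc+.112*yc+hb*n))@np.c_[yc,u,n]*1000,manip.state()["ft_force"]@n)
E
```

```text
clock: 11.75
position: [0.6372, 0.2223, 0.112]
orientation: [-0.063, 0.976, 0.015, 0.207]
ft_force: [-0.6, -0.6, 2.9]
gripper_width: -0.002
grip_force: 1.3
height over face mm [-1.6110299   3.56281447 -0.637482  ] 2.7321353765756142
```

```bash
python3 -m jog '[[[0,0,0,-0.0004,0,0.002,0],[0,0,0,-0.0004,0,0.002,0],[0,0,0,-0.0002,0,0.001,0],[0,0,0,0,0,0,0],[0,0,0,0,0,0,0]]]'
python3 - <<'E'
from h import *
T=pose(); print("height over face mm",(T[:3,3]-(pc+.112*yc+hb*n))@np.c_[yc,u,n]*1000,manip.state()["ft_force"]@n)
E
```

```text
clock: 12.17
position: [0.6397, 0.2226, 0.1086]
orientation: [-0.063, 0.976, 0.014, 0.207]
ft_force: [-5.0, -2.9, 8.5]
gripper_width: -0.002
grip_force: 5.0
height over face mm [-1.59261655  3.5830835  -4.87442151] 10.022770169039951
```

At 10 N it's fully bottomed. Retreating and checking.

```bash
python3 -m jog '[[[0,0,0,0.002,0,-0.01,0],[0,0,0,0.004,0,-0.02,0],[0,0,0,0.004,0,-0.03,0],[0,0,0,0,0,-0.03,0],[0,0,0,0,0,0,0]]]'
python3 -m jog '[[[0,0,0,0,0,-0.02,0],[0,0,0,0,0,-0.02,0],[0,0,0,0,0,0,0],[0,0,0,0,0,0,0]]]'
python3 - <<'E'
from h import *
p=manip.camera("wrist"); cv2.imwrite("pics/w6.png",p["frame"])
for c in ("wrist","top"):
    p=manip.camera(c)
    for b in blobs(p,"g")+blobs(p,"r"): print(c,b)
E
```

```text
clock: 12.58
position: [0.5947, 0.2188, 0.1911]
orientation: [-0.064, 0.976, 0.017, 0.21]
ft_force: [0.9, 0.4, 0.5]
gripper_width: -0.0
grip_force: 0.0
clock: 12.92
position: [0.5786, 0.2151, 0.2229]
orientation: [-0.063, 0.976, 0.015, 0.207]
ft_force: [0.3, 0.5, -0.5]
gripper_width: -0.002
grip_force: 0.0
wrist (np.int32(198), array([377., 155.]), array([0.6168, 0.3555, 0.0623]))
wrist (np.int32(196), array([409.8, 163.5]), array([0.6236, 0.3984, 0.062 ]))
wrist (np.int32(298), array([206.3, 168.9]), array([0.6389, 0.1665, 0.0893]))
wrist (np.int32(772), array([260.3, 183.5]), array([0.6332, 0.2231, 0.1105]))
wrist (np.int32(162), array([403. , 193.2]), array([0.6704, 0.4135, 0.0616]))
wrist (np.int32(81), array([  2.6, 168.1]), array([ 0.7082, -0.0943,  0.0436]))
wrist (np.int32(945), array([ 40.9, 183.1]), array([0.6613, 0.0049, 0.1101]))
top (np.int32(261), array([140.7, 143.6]), array([0.8229, 0.2419, 0.0941]))
top (np.int32(47), array([187.2, 215.4]), array([0.6386, 0.1652, 0.0868]))
top (np.int32(154), array([160.4, 220.8]), array([0.6338, 0.2229, 0.1099]))
top (np.int32(39), array([ 80.9, 223.1]), array([0.6714, 0.4152, 0.0611]))
top (np.int32(40), array([ 89.4, 241.8]), array([0.6244, 0.4004, 0.0597]))
top (np.int32(41), array([108.2, 241. ]), array([0.6186, 0.3573, 0.0594]))
top (np.int32(902), array([490.1, 132.3]), array([ 0.7207, -0.6118,  0.0102]))
top (np.int32(105), array([313.8, 186.1]), array([ 0.6541, -0.1325,  0.0445]))
top (np.int32(171), array([256.2, 190.2]), array([0.6621, 0.0012, 0.1087]))
top (np.int32(2743), array([135.2, 339.6]), array([0.4342, 0.1819, 0.5726]))
top (np.int32(342), array([106.6, 353.2]), array([0.4197, 0.2235, 0.548 ]))
```

View pics/w6.png

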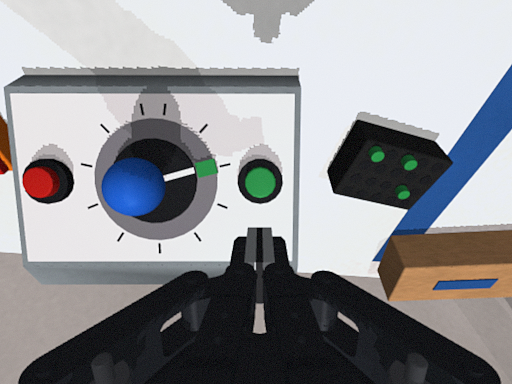

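The pointer runs into the marker at (206,169). The start button at (260,183) is back up at its original height, and the rack and tip box haven't moved.

```bash
python3 -c "
from rig import manip
print(manip.hand_in())"
```

```text
the job is handed in; nothing more can be done
None
```

The job is handed in: the dial points at the green marker to within about 0.02 rad, the start button was pressed fully in and came back up, and the stop button, tube rack and tip box were left alone; the hand-in call returned no verdict.

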